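# Unscrew the label unwinder's cap, left- or right-hand thread, and hold it off

## Task

The label roll on the bench unwinder is to be changed, so unscrew the black retaining cap from its hub. Some of these caps have a left-hand thread and some a right-hand one and you cannot tell from outside: try it one way and, if it only comes up tight, turn it the other way until it is free. Lift it off and finish while still holding it in the gripper, level and at least a hand's breadth (10 cm) above where it sat, leaving the old roll down on the hub and everything else on the bench where it is.

Things in the scene. Friction and masses are not known exactly. Their poses are not given: they have to be found in the camera images.
- cap_grip (a point): Retaining cap, black plastic, 90 to 155 g: round fluted grip 46 mm across, 37 mm tall, on a round flange 87 mm across, 5 mm thick; a small grey pip off-centre on its flat top. This point is on the cap's axis, in the grip: 26 mm above the cap's underside, 21 mm above the flange's upper face, 16 mm below the flat top. z points up the axis; x and y turn with the cap.
- cap_rim (a point): Centre of the cap's underside; home, it rests on the hub's top. Two-start thread, left- or right-handed from run to run, not visible, not tight. The loosening way it turns easily and rises 3.2 mm per radian; some 2.5 rad from home it is free to lift, turning on does no harm. The tightening way it stops within 0.2 rad (0.4 if wrenched). Pulling does not free it.
- hub_top (a point): Centre of the top face of the unwinder's fixed upright hub (grey, 72 mm across, does not turn), 79.5 mm above the bench; the cap's underside rests here. The hub stands at a different place on the bench each time. A steel stud, 22 mm tall and 37 mm across over its thread, stands on this point inside the cap.
- roll_center (a point): Centre of the nearly used label roll sitting loosely on the hub: white, 104 mm across, 60 mm tall, bore 77 mm; its top is 1.5 mm below the cap's flange. Leave it.
- base: Dark steel base plate of the unwinder, 270 x 170 x 10 mm, fixed to the bench. Its origin is on the bench under the hub's axis (the plate reaches 185 mm to +x, 85 mm to the other sides); along +x stand two upright guide rollers (26 mm across, up to 88 mm above the bench), at x = 150, y = +-30 mm.
- new_roll_center (a point): Centre of the new label roll waiting flat on the bench: white, 140 mm across, 60 mm tall. Leave it.
- parcel_center (a point): Centre of a small cardboard parcel on the bench, 170 x 110 x 70 mm. Leave it.
- scanner_center (a point): A hand scanner lying on the bench, 160 x 64 x 34 mm, long along its x. Leave it.
- carton: A closed carton fixed on the bench to the robot's right, 240 x 200 x 150 mm tall, origin at the centre of its underside, sides along the bench's x and y.
Not all that is in view belongs to the job. Leave any red look-alike of the part that bears cap_grip alone. What is shaped like the part that bears roll_center but red is not meant.

How it is judged:
By the outcome, as a careful person would: the job done as asked, in the order asked, and still so for the second after the job is handed in, while the arm keeps its last pose, push and grip.
It also fails if it takes over 54 s, if anything falls off the work surface, if the arm or the gripper's body presses on something with over 40 N, if the wrist force passes 120 N, or if a joint passes its speed limit or range.

## Robot

A 6-joint arm with a two-finger parallel gripper is mounted at the origin on the work surface. World frame = base frame: x ahead of the robot, y to its left, z up, the work surface at z = 0. Lengths are in m, angles in degrees, forces in N, time in s.
With the tool pointing down it reaches from about 0.425 to 0.95 m from the base axis. Payload 3.5 kg.
Tool frame: the origin (TCP) lies between the finger pads; the fingertips stand 11 mm ahead of it and the grasp point (between the pads) lies 8 mm behind it (r.tips_ahead is the distance from the TCP to the fingertips, in m); y points along the fingers, z is the direction in which the jaws open and shut, and the axes are right-handed (so a half turn about y gives the same grasp; the last joint's range is limited). The gripper opens to 85 mm and grips with 20 to 120 N. Pads are 22 mm wide; open, the fingers measure 114 mm over their backs; the gripper's body (76 mm by 85 mm) begins 54 mm behind the grasp point. The pads swing forward as they close: fully open they stand 13 mm farther back than shut.
Start: joints at [-75.917, 16.404, 90.338, -0, 73.258, -8.594], TCP at [0.26, -0.623, 0.242] pointing down, gripper open.
Joint ranges: [-158.93, 158.93], [-51.34, 127.21], [12.03, 142.37], [-87.48, 267.48], [13.55, 161.25], [-162.69, 162.69]. Speed limits (degrees/s): [159.86, 159.86, 180, 180, 180, 180].

## Interface

Orientations are given as a 3x3 rotation matrix whose columns are the frame's x, y, z axes.
In Python, from workcell import r gives the robot as it stands.
- The arm moves only by the shell command python3 -m handwheel 'ROWS' [FORCE]. ROWS is JSON, a list of rows, each an object with "offset": the shift along the tool's x, y, z in cm, a list of three; "twist": the turn about the tool's y in rad; "hand": the opening, from -1 (shut) to 1 (fully open). In form: [{"offset": [x, y, z], "twist": twist, "hand": hand}, ...]. A call has exactly 5 rows; each row is the pose to reach, as a shift and turn from the pose measured when the call began, along the tool's axes at that moment; what a row does not reach only later rows make up. A row lasts 1/12 s, in which the tool goes at most 41.7 mm and 7.16 degrees, less where a joint would pass 70% of its speed; a pose out of reach is approached as far as the arm can. A call with a gripper value outside its range is refused whole. The fingers move at their own pace and stop on an object; FORCE is the grip in N (left out, the last holds). Time passes only in rows, so rows that repeat a pose let the fingers close, or fill a call up. It gives the time, the measured TCP pose, the force and the opening at its end, in the units of the state.
- r.get_state(): the state, without advancing time (a new reading comes with each control period).
- r.get_image(name): name is "side" or "top"; returns the picture (480x640x3 uint8, blue, green, red); there is no depth.
- r.calibration(name): a dict with "camera_matrix" (3x3 intrinsics, pixels), "extrinsics" (4x4, takes a point from camera to world coordinates). Camera axes: x right, y down, z forward; pixel columns grow to the right and rows downward; lengths in m; the calibration is good to about 2 mm. A picture is of the moment at which its call begins. calibration takes no time and is no camera call.
- r.job_done(): hands the job in, once; it reports no verdict.
The state is a dict: "t": time; "joint_positions": joint angles; "dq": joint speeds; "tau": joint torques, N m; "tcp_pos": TCP position; "orientation": TCP orientation; "contact_force": force on the tool from outside, world axes, zero at the start; "ft_torque": the same for the moment, N m; "width": finger opening in m.
Only numpy, scipy, OpenCV 4.12 (cv2) and the standard library are available. Lean on these libraries where they do the work, as an engineer would, in place of code of your own. Each camera call takes 0.05 s, during which the arm holds its last target.

## Working session

There is one attempt and no reset: what is moved stays moved. The work goes in short steps, Python scripts to look and compute and a shell command to move; the robot and the scene stay as the last step left them, time stands still between calls to the robot, and variables do not carry over. Pictures are saved under pics/ and viewed, and the job is handed in when it is done.

```bash
ls; mkdir -p pics
python3 - <<'E'
from workcell import r
import cv2,numpy as np
np.set_printoptions(precision=4,suppress=True)
s=r.get_state()
for k,v in s.items(): print(k,v)
for n in("side","top"):
    cv2.imwrite(f"pics/{n}0.png",r.get_image(n)); c=r.calibration(n); print(n,c)
E
```

```text
pics
t 0.0
joint_positions [-75.9166  16.4551  90.423    0.0003  73.2594  -8.5938]
dq [-0.021   0.129  -0.0635 -0.0445 -0.0716  0.1015]
tau [  0.0001 -40.5982 -29.2629  -0.0002   0.0058  -0.    ]
tcp_pos [ 0.2601 -0.6222  0.2409]
orientation [[-0.9227 -0.0006  0.3855]
 [-0.3855  0.0023 -0.9227]
 [-0.0004 -1.     -0.0024]]
contact_force [0.6581 0.4049 0.2589]
ft_torque [-0.0111  0.0059  0.0157]
width 0.08531952035971223
side {'camera_matrix': array([[617.7033,   0.    , 323.7128],
       [  0.    , 617.7033, 242.8196],
       [  0.    ,   0.    ,   1.    ]]), 'extrinsics': array([[ 0.9936, -0.0664,  0.091 ,  0.3686],
       [-0.1108, -0.7211,  0.684 , -1.2227],
       [ 0.0202, -0.6897, -0.7238,  1.348 ],
       [ 0.    ,  0.    ,  0.    ,  1.    ]])}
top {'camera_matrix': array([[529.2206,   0.    , 322.1749],
       [  0.    , 529.2206, 239.3679],
       [  0.    ,   0.    ,   1.    ]]), 'extrinsics': array([[-0.0242, -0.9893,  0.1442,  0.3337],
       [-0.9994,  0.0274,  0.0198, -0.0497],
       [-0.0235, -0.1436, -0.9894,  1.2509],
       [ 0.    ,  0.    ,  0.    ,  1.    ]])}
```

View pics/side0.png

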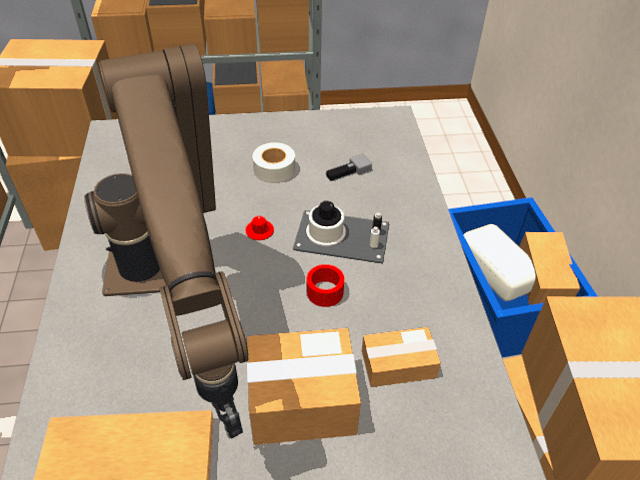

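View pics/top0.png

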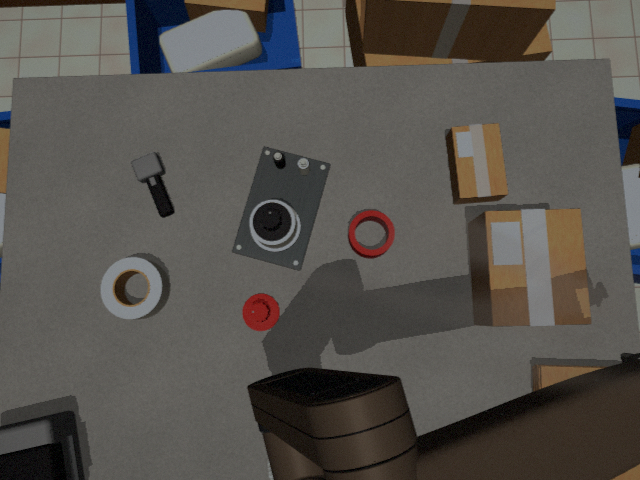

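```bash
cat > h.py <<'E'
from workcell import r
import cv2,numpy as np
np.set_printoptions(precision=4,suppress=True)
def ray(n,u,v):
    c=r.calibration(n);K=c["camera_matrix"];E=c["extrinsics"]
    return E[:3,3],E[:3,:3]@np.linalg.solve(K,np.array([u,v,1.]))
def onz(n,u,v,z):
    o,d=ray(n,u,v); return o+d*(z-o[2])/d[2]
def px(n,p):
    c=r.calibration(n);E=c["extrinsics"];q=c["camera_matrix"]@(E[:3,:3].T@(np.asarray(p)-E[:3,3]));return q[:2]/q[2]
def tri(a,b):
    o1,d1=ray("side",*a);o2,d2=ray("top",*b)
    t=np.linalg.lstsq(np.stack([d1,-d2],1),o2-o1,rcond=None)[0]
    p,q=o1+d1*t[0],o2+d2*t[1];return (p+q)/2,np.linalg.norm(p-q)
E
python3 - <<'E'
import cv2,numpy as np
s=cv2.imread("pics/side0.png")[180:270,280:400]; t=cv2.imread("pics/top0.png")[140:280,225:345]
a=cv2.resize(s,None,fx=3.3,fy=3.3,interpolation=cv2.INTER_CUBIC);b=cv2.resize(t,None,fx=3.3,fy=3.3,interpolation=cv2.INTER_CUBIC)
a=cv2.copyMakeBorder(a,0,b.shape[0]-a.shape[0],0,0,cv2.BORDER_CONSTANT)
cv2.imwrite("pics/crop0.png",np.clip(np.hstack([a,b]).astype(float)*1.3+25,0,255).astype(np.uint8))
E
```

```text
(no output)
```

View pics/crop0.png

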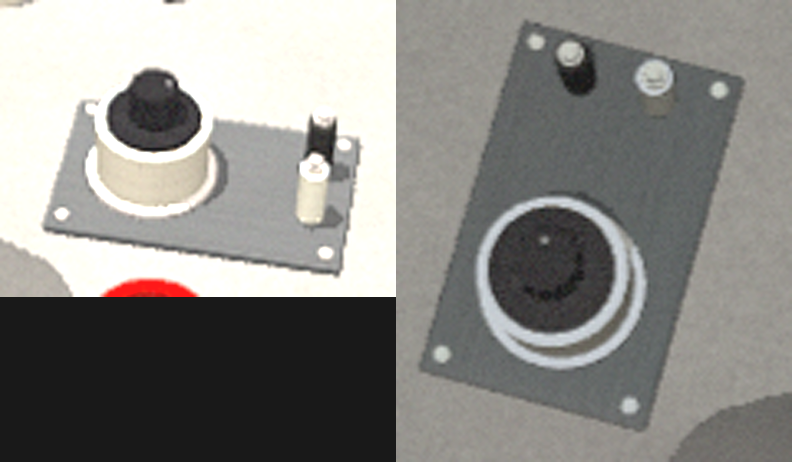

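The picture shows the following candidates for the cap:
- Black cap on the white roll: side (326,212), top (272,220).
- Red look-alike cap: side (260,228), top (261,312).
- Red roll: top (371,233).
- Black guide roller: top (280,158).
- Dark scanner handle: top (160,195).

I choose the black cap on the base plate. The crop confirms it has a flange, a fluted grip and a grey pip.

Run:
```python
from h import *
for n,c in(("top",(272,220)),("side",(326,216))):
    im=cv2.imread(f"pics/{n}0.png"); g=im.max(2)
    w=np.zeros_like(g); cv2.circle(w,c,26,255,-1)
    for th in (60,75):
        m=((g<th)&(w>0)).astype(np.uint8)
        nn,l,st,ce=cv2.connectedComponentsWithStats(m); i=1+np.argmax(st[1:,4])
        ct=max(cv2.findContours((l==i).astype(np.uint8),0,1)[0],key=cv2.contourArea)
        e=cv2.fitEllipse(ct); print(n,th,st[i],e)
        if n=="top":
            p=onz(n,*e[0],.0845);print("flange ctr",p, "dia", e[1][0]*(1.2509-.0845)/529.2/.9894**0)
    # white roll ring outer
    hsv=im.min(2); m=((hsv>110)).astype(np.uint8); 
    if n=="top":
        w=np.zeros_like(g); cv2.circle(w,(275,224),32,255,-1)
        m=((hsv>(130))&(w>0)).astype(np.uint8)
        ct=max(cv2.findContours(m,0,1)[0],key=cv2.contourArea);print(cv2.fitEllipse(ct))
# grip top from side: topmost black; pips
print("top-of-cap pip tri", tri((331,205.5),(269.8,212.8)))
for z in(.08,.1215): print(z,onz("top",271,220.5,z))
# plate corners by crops
for q in((264.5,147),(330,162),(301,270),(233,252)): print(onz("top",*q,.01))
for q in((434,344),(250,430),(360,436)): print(onz("side",*q,0))
for q in((371,233),):print(onz("top",*q,.05))
for q in((486,213),(583,208),(591,325),(474,326)):print(onz("top",*q,.15))
for q in((452,127),(499,124),(507,194),(459,200)):print("par",onz("top",*q,.07))
```

```text
top 60 [ 253  203   38   38 1131] ((271.6059265136719, 221.33241271972656), (36.946537017822266, 37.31687545776367), 47.95552062988281)
flange ctr [0.5477 0.0862 0.0845] dia 0.08143318363111844
top 75 [ 253  203   38   38 1150] ((271.6451416015625, 221.3843994140625), (37.223907470703125, 37.62240219116211), 12.295342445373535)
flange ctr [0.5475 0.0861 0.0845] dia 0.08204453075175382
((273.1575927734375, 223.99009704589844), (44.7229118347168, 48.51924133300781), 143.5106658935547)
side 60 [313 202  28  24 496] ((326.220947265625, 214.02244567871094), (22.877044677734375, 26.574615478515625), 91.27118682861328)
side 75 [313 201  28  25 508] ((326.2135009765625, 213.96820068359375), (23.40976905822754, 26.677467346191406), 94.713623046875)
top-of-cap pip tri (array([0.5607, 0.0859, 0.1192]), np.float64(0.0006994841692236621))
0.08 [0.5504 0.088  0.08  ]
0.1215 [0.5427 0.0832 0.1215]
[0.7459 0.1103 0.01  ]
[ 0.7031 -0.0483  0.01  ]
[0.4431 0.0268 0.01  ]
[0.4901 0.1874 0.01  ]
[ 0.7854 -0.3392  0.    ]
[ 0.2999 -0.5327  0.    ]
[ 0.5534 -0.5734  0.    ]
[ 0.5203 -0.1379  0.05  ]
[ 0.5406 -0.3734  0.15  ]
[ 0.5454 -0.5759  0.15  ]
[ 0.3034 -0.5691  0.15  ]
[ 0.307 -0.333  0.15 ]
par [ 0.76   -0.3327  0.07  ]
par [ 0.7637 -0.441   0.07  ]
par [ 0.598  -0.4471  0.07  ]
par [ 0.5873 -0.3382  0.07  ]
```

```bash
python3 - <<'E'
from h import *
print(r.tips_ahead)
# side view: black column extents per row vs. hub candidates
im=cv2.imread("pics/side0.png");g=im.max(2)
for v in range(200,228,2):
    u=np.where(g[v,300:350]<80)[0]+300
    print(v,u.min() if len(u) else None,u.max() if len(u) else None)
for p in ((.5477,.086),(.548,.083)):
    for z in(.0845,.1215):print(p,z,px("side",(*p,z)),px("top",(*p,z)))
E
python3 -m handwheel '[{"offset":[-2,0,-2],"twist":0,"hand":1},{"offset":[-4,0,-4],"twist":0,"hand":1},{"offset":[-6,0,-6],"twist":0,"hand":1},{"offset":[-8,0,-8],"twist":0,"hand":1},{"offset":[-10,0,-10],"twist":0,"hand":1}]'
```

```text
0.011
200 None None
202 323 330
204 320 333
206 319 333
208 316 335
210 314 338
212 313 339
214 313 340
216 313 340
218 313 340
220 314 339
222 316 337
224 319 344
226 346 346
(0.5477, 0.086) 0.0845 [326.1864 214.3768] [271.6808 221.3108]
(0.5477, 0.086) 0.1215 [326.4804 205.1923] [269.6743 218.2935]
(0.548, 0.083) 0.0845 [326.4027 215.0711] [273.0131 221.1418]
(0.548, 0.083) 0.1215 [326.7003 205.8866] [271.0489 218.119 ]
t: 0.52
tcp_pos: [0.314, -0.4899, 0.2405]
orientation: [[-0.923, -0.001, 0.385], [-0.385, 0.003, -0.923], [-0.0, -1.0, -0.003]]
contact_force: [-0.0, -0.7, -0.1]
width: 0.0853
```

```bash
python3 -m handwheel '[{"offset":[-3,0,-3],"twist":0,"hand":1},{"offset":[-5.5,0,-5.5],"twist":0,"hand":1},{"offset":[-8,0,-8],"twist":0,"hand":1},{"offset":[-10.5,0,-10.5],"twist":0,"hand":1},{"offset":[-13,0,-13],"twist":0,"hand":1}]'
python3 -m handwheel '[{"offset":[-3,0,-3],"twist":0,"hand":1},{"offset":[-5.5,0,-5.5],"twist":0,"hand":1},{"offset":[-8,0,-8],"twist":0,"hand":1},{"offset":[-10.5,0,-10.5],"twist":0,"hand":1},{"offset":[-13,0,-13],"twist":0,"hand":1}]'
python3 -m handwheel '[{"offset":[-3,0,-3],"twist":0,"hand":1},{"offset":[-5.5,0,-5.5],"twist":0,"hand":1},{"offset":[-8,0,-8],"twist":0,"hand":1},{"offset":[-10.5,0,-10.5],"twist":0,"hand":1},{"offset":[-13,0,-13],"twist":0,"hand":1}]'
```

```text
t: 0.93
tcp_pos: [0.384, -0.3179, 0.2405]
orientation: [[-0.923, -0.001, 0.385], [-0.385, 0.004, -0.923], [-0.0, -1.0, -0.004]]
contact_force: [0.7, 0.4, 0.3]
width: 0.0853
t: 1.35
tcp_pos: [0.454, -0.1459, 0.2408]
orientation: [[-0.923, -0.002, 0.385], [-0.385, 0.004, -0.923], [-0.0, -1.0, -0.005]]
contact_force: [1.0, -0.2, -0.1]
width: 0.0854
t: 1.77
tcp_pos: [0.5239, 0.026, 0.241]
orientation: [[-0.923, -0.002, 0.385], [-0.385, 0.004, -0.923], [0.0, -1.0, -0.005]]
contact_force: [-0.4, 0.3, 0.1]
width: 0.0854
```

```bash
cat > go.py <<'E'
from h import *
def report(target=None):
    s=r.get_state();R=np.array(s["orientation"]);p=np.array(s["tcp_pos"])
    print("t",s["t"],"p",p,"j6",s["joint_positions"][5],"F",np.array(s["contact_force"]),"T",np.array(s["ft_torque"]),"w",round(s["width"],4))
    az=np.degrees(np.arctan2(R[1,2],R[0,2]));print("az jaw",az,"tool y",R[:,1])
    if target is not None: print("cm in tool",R.T@(np.array(target)-p)*100)
if __name__=="__main__":
    import sys
    report([float(a) for a in sys.argv[1:4]] if len(sys.argv)>3 else None)
E
python3 go.py .5478 .0858 .24
```

```text
t 1.7667 p [0.5239 0.026  0.241 ] j6 58.92880763207966 F [-0.4074  0.2586  0.1098] T [ 0.0092 -0.0273  0.0109] w 0.0854
az jaw -67.3472669357749 tool y [-0.0022  0.0042 -1.    ]
cm in tool [-4.5028  0.1188 -4.5955]
```

```bash
python3 -m handwheel '[{"offset":[-2.5,0.1,-2.5],"twist":-0.1,"hand":1},{"offset":[-4,0.1,-4],"twist":-0.2,"hand":1},{"offset":[-4.5,0.1,-4.6],"twist":-0.32,"hand":1},{"offset":[-4.5,0.1,-4.6],"twist":-0.44,"hand":1},{"offset":[-4.5,0.1,-4.6],"twist":-0.56,"hand":1}]'
python3 -m handwheel '[{"offset":[0,0,0],"twist":-0.12,"hand":1},{"offset":[0,0,0],"twist":-0.24,"hand":1},{"offset":[0,0,0],"twist":-0.36,"hand":1},{"offset":[0,0,0],"twist":-0.48,"hand":1},{"offset":[0,0,0],"twist":-0.6,"hand":1}]'
python3 go.py .5478 .0858 .14
```

```text
t: 2.18
tcp_pos: [0.5475, 0.0869, 0.2394]
orientation: [[-0.571, -0.004, 0.821], [-0.821, 0.004, -0.571], [-0.001, -1.0, -0.005]]
contact_force: [-0.4, -1.3, -0.1]
width: 0.0854
t: 2.6
tcp_pos: [0.5471, 0.0869, 0.2387]
orientation: [[-0.002, -0.005, 1.0], [-1.0, 0.004, -0.002], [-0.004, -1.0, -0.005]]
contact_force: [0.3, 0.1, 1.0]
width: 0.0852
t 2.6 p [0.5471 0.0869 0.2387] j6 -1.558237353825769 F [0.3073 0.0862 0.9775] T [-0.0403  0.0207  0.0431] w 0.0852
az jaw -0.08921441708380033 tool y [-0.0049  0.0042 -1.    ]
cm in tool [0.1537 9.8737 0.1197]
```

```bash
python3 -m handwheel '[{"offset":[0.15,2.5,0.1],"twist":0,"hand":1},{"offset":[0.15,5,0.1],"twist":0,"hand":1},{"offset":[0.15,7.5,0.1],"twist":0,"hand":1},{"offset":[0.15,9,0.1],"twist":0,"hand":1},{"offset":[0.15,9.5,0.1],"twist":0,"hand":1}]'
python3 go.py .5478 .0858 .097
python3 - <<'E'
from h import *
for n in("side","top"):cv2.imwrite(f"pics/{n}1.png",r.get_image(n))
s=cv2.imread("pics/side1.png")[120:270,260:400]; t=cv2.imread("pics/top1.png")[160:280,215:335]
cv2.imwrite("pics/crop1.png",np.hstack([cv2.resize(s,(400,428)),cv2.resize(t,(400,428))]))
E
```

```text
t: 3.02
tcp_pos: [0.545, 0.0859, 0.1397]
orientation: [[-0.002, -0.012, 1.0], [-1.0, 0.004, -0.002], [-0.004, -1.0, -0.012]]
contact_force: [-0.3, 0.3, -0.6]
width: 0.0858
t 3.0167 p [0.545  0.0859 0.1397] j6 -1.7216005945324204 F [-0.3028  0.3284 -0.6046] T [-0.003   0.0485  0.0341] w 0.0858
az jaw -0.09168014538415174 tool y [-0.012   0.0044 -0.9999]
cm in tool [0.025  4.268  0.3291]
```

View pics/crop1.png

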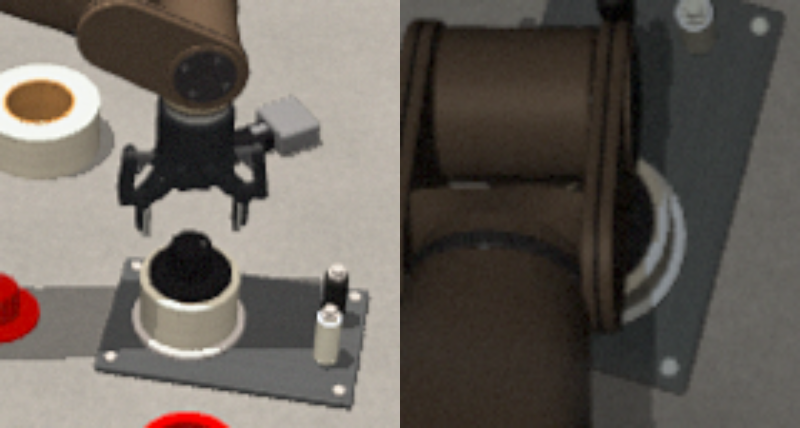

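The gripper straddles the cap (side crop, fingers at about (140,215) and (240,215), cap at (188,255)) and is clear of the rollers. I descend.

```bash
python3 -m handwheel '[{"offset":[0,1,0.15],"twist":0,"hand":1},{"offset":[0,2,0.25],"twist":0,"hand":1},{"offset":[0,3,0.3],"twist":0,"hand":1},{"offset":[0,3.7,0.3],"twist":0,"hand":1},{"offset":[0,3.7,0.3],"twist":0,"hand":1}]'
python3 -m handwheel '[{"offset":[0,0,0],"twist":0,"hand":1},{"offset":[0,0,0],"twist":0,"hand":1},{"offset":[0,0,0],"twist":0,"hand":1},{"offset":[0,0,0],"twist":0,"hand":1},{"offset":[0,0,0],"twist":0,"hand":1}]'
python3 go.py .5478 .0858 .097
```

```text
t: 3.53
tcp_pos: [0.5479, 0.086, 0.103]
orientation: [[-0.002, -0.012, 1.0], [-1.0, 0.004, -0.002], [-0.004, -1.0, -0.012]]
contact_force: [-0.8, -0.6, 0.1]
width: 0.0856
t: 3.95
tcp_pos: [0.5483, 0.086, 0.1036]
orientation: [[-0.002, -0.011, 1.0], [-1.0, 0.004, -0.002], [-0.004, -1.0, -0.011]]
contact_force: [-0.4, 0.1, 0.2]
width: 0.0849
t 3.95 p [0.5483 0.086  0.1036] j6 -1.7207508632936472 F [-0.3961  0.0662  0.2049] T [0.0354 0.0187 0.0052] w 0.0849
az jaw -0.08978063356321772 tool y [-0.0109  0.0044 -0.9999]
cm in tool [ 0.0241  0.6557 -0.0434]
```

```bash
python3 -m handwheel '[{"offset":[0,0.3,0],"twist":0,"hand":1},{"offset":[0,0.6,0],"twist":0,"hand":1},{"offset":[0,0.6,0],"twist":0,"hand":0.6},{"offset":[0,0.6,0],"twist":0,"hand":0.4},{"offset":[0,0.6,0],"twist":0,"hand":0.25}]' 40
python3 go.py .5478 .0858 .097
python3 - <<'E'
from h import *
cv2.imwrite("pics/side2.png",r.get_image("side"))
s=cv2.imread("pics/side2.png")[150:250,260:400]
cv2.imwrite("pics/crop2.png",cv2.resize(s,(784,560),interpolation=cv2.INTER_CUBIC))
E
```

```text
t: 4.37
tcp_pos: [0.5481, 0.0861, 0.0974]
orientation: [[-0.002, -0.011, 1.0], [-1.0, 0.004, -0.002], [-0.004, -1.0, -0.011]]
contact_force: [0.2, 0.6, 0.1]
width: 0.054
t 4.3667 p [0.5481 0.0861 0.0974] j6 -1.7190090784635932 F [0.2142 0.6039 0.0719] T [ 0.0082 -0.0618 -0.0165] w 0.054
az jaw -0.0914352937900895 tool y [-0.0113  0.0044 -0.9999]
cm in tool [ 0.0254  0.0388 -0.0329]
```

View pics/crop2.png

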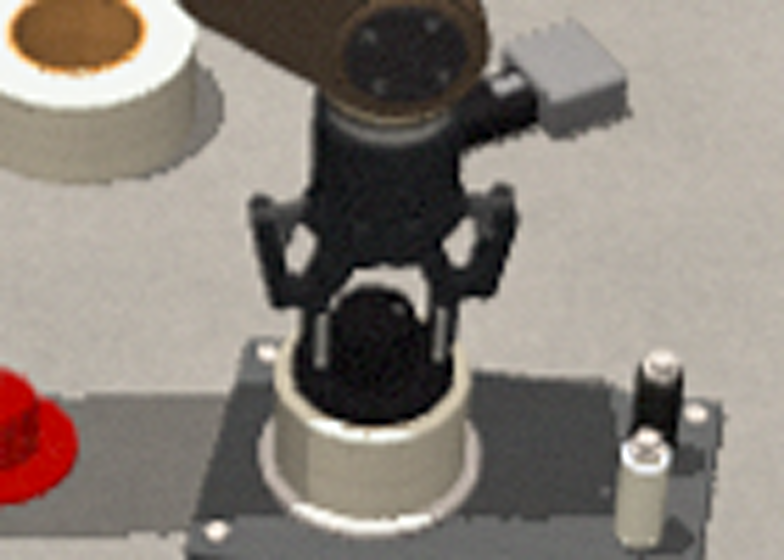

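Pads sit either side of the grip, roughly symmetric (crop x = 320 and 440, cap at 375). I close.

```bash
python3 -m handwheel '[{"offset":[0,0,0],"twist":0,"hand":0},{"offset":[0,0,0],"twist":0,"hand":-0.3},{"offset":[0,0,0],"twist":0,"hand":-0.5},{"offset":[0,0,0],"twist":0,"hand":-0.5},{"offset":[0,0,0],"twist":0,"hand":-0.5}]' 40
python3 go.py .5478 .0858 .097
```

```text
t: 4.83
tcp_pos: [0.5469, 0.0861, 0.0979]
orientation: [[-0.001, -0.015, 1.0], [-1.0, 0.004, -0.001], [-0.004, -1.0, -0.015]]
contact_force: [-5.4, 0.0, 5.3]
width: 0.045
t 4.8333 p [0.5469 0.0861 0.0979] j6 -1.720475999878287 F [-5.4109  0.011   5.2927] T [-0.0659  0.7942 -0.0631] w 0.045
az jaw -0.0702547230837235 tool y [-0.0153  0.0042 -0.9999]
cm in tool [0.0271 0.092  0.0898]
```

```bash
python3 -m handwheel '[{"offset":[0,0,0],"twist":-0.04,"hand":-0.5},{"offset":[0,0,0],"twist":-0.08,"hand":-0.5},{"offset":[0,0,0],"twist":-0.12,"hand":-0.5},{"offset":[0,0,0],"twist":-0.16,"hand":-0.5},{"offset":[0,0,0],"twist":-0.2,"hand":-0.5}]' 40
python3 go.py .5478 .0858 .097
```

```text
t: 5.25
tcp_pos: [0.5464, 0.0855, 0.098]
orientation: [[0.193, -0.017, 0.981], [-0.981, 0.004, 0.193], [-0.007, -1.0, -0.016]]
contact_force: [-3.7, -1.6, 1.7]
width: 0.0448
t 5.25 p [0.5464 0.0855 0.098 ] j6 -12.960544493783875 F [-3.6751 -1.5983  1.7256] T [-0.4998  0.3436 -1.7216] w 0.0448
az jaw 11.11407211624585 tool y [-0.0169  0.0041 -0.9998]
cm in tool [-0.004   0.0948  0.1429]
```

Turning counter-clockwise brings the resisting moment up to 1.7 N m within 0.2 rad, so it is coming up tight. I try the other way, with a small rise.

```bash
python3 -m handwheel '[{"offset":[0,0,0],"twist":0.08,"hand":-0.5},{"offset":[0,0,0],"twist":0.16,"hand":-0.5},{"offset":[0,0,0],"twist":0.24,"hand":-0.5},{"offset":[0,-0.03,0],"twist":0.32,"hand":-0.5},{"offset":[0,-0.06,0],"twist":0.4,"hand":-0.5}]' 40
python3 go.py .5478 .0858 .097
```

```text
t: 5.67
tcp_pos: [0.5462, 0.0855, 0.0984]
orientation: [[-0.208, -0.017, 0.978], [-0.978, 0.004, -0.208], [-0.0, -1.0, -0.018]]
contact_force: [0.1, -0.7, -0.6]
width: 0.0452
t 5.6667 p [0.5462 0.0855 0.0984] j6 10.181721007058648 F [ 0.1116 -0.6845 -0.5776] T [ 0.0167 -0.0176  0.045 ] w 0.0452
az jaw -12.027594420643277 tool y [-0.0172  0.0041 -0.9998]
cm in tool [-0.0611  0.1338  0.1489]
```

The moment has dropped to zero, so it turns freely clockwise and has a left-hand thread. I keep turning and rise 3.2 mm per radian.

```bash
python3 -m handwheel '[{"offset":[0,-0.04,0],"twist":0.11,"hand":-0.5},{"offset":[0,-0.07,0],"twist":0.22,"hand":-0.5},{"offset":[0,-0.1,0],"twist":0.33,"hand":-0.5},{"offset":[0,-0.14,0],"twist":0.44,"hand":-0.5},{"offset":[0,-0.18,0],"twist":0.55,"hand":-0.5}]' 40
python3 go.py .5478 .0858 .097
```

```text
t: 6.08
tcp_pos: [0.5461, 0.0855, 0.1]
orientation: [[-0.693, -0.017, 0.721], [-0.721, 0.004, -0.693], [0.009, -1.0, -0.015]]
contact_force: [-0.2, 0.2, -0.9]
width: 0.0449
t 6.0833 p [0.5461 0.0855 0.1   ] j6 42.00997632161836 F [-0.234   0.1855 -0.928 ] T [-0.0231 -0.0284 -0.0231] w 0.0449
az jaw -43.85910129640145 tool y [-0.0175  0.0041 -0.9998]
cm in tool [-0.1398  0.2957  0.1054]
```

```bash
python3 -m handwheel '[{"offset":[0,-0.04,0],"twist":0.11,"hand":-0.5},{"offset":[0,-0.07,0],"twist":0.22,"hand":-0.5},{"offset":[0,-0.1,0],"twist":0.33,"hand":-0.5},{"offset":[0,-0.14,0],"twist":0.44,"hand":-0.5},{"offset":[0,-0.18,0],"twist":0.55,"hand":-0.5}]' 40
python3 go.py .5478 .0858 .097
python3 - <<'E'
from h import *
cv2.imwrite("pics/side3.png",r.get_image("side"))
s=cv2.imread("pics/side3.png")[150:250,260:400]
cv2.imwrite("pics/crop3.png",cv2.resize(s,(784,560),interpolation=cv2.INTER_CUBIC))
E
```

```text
t: 6.5
tcp_pos: [0.5459, 0.0855, 0.1016]
orientation: [[-0.969, -0.018, 0.247], [-0.247, 0.004, -0.969], [0.017, -1.0, -0.008]]
contact_force: [-0.8, 0.3, -0.7]
width: 0.0449
t 6.5 p [0.5459 0.0855 0.1016] j6 73.82960397195183 F [-0.7654  0.2952 -0.6808] T [-0.0229  0.0222  0.0595] w 0.0449
az jaw -75.6775852341996 tool y [-0.0182  0.0041 -0.9998]
cm in tool [-0.2007  0.4612  0.0197]
```

View pics/crop3.png

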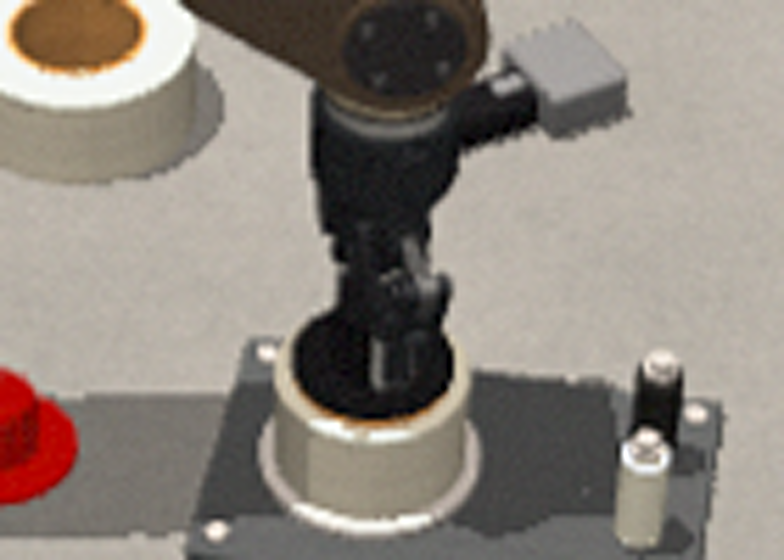

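The cap is rising with the jaws: the roll's brown core now shows below the flange at about (370,425) in the crop. I keep turning.

```bash
python3 -m handwheel '[{"offset":[0,-0.04,0],"twist":0.11,"hand":-0.5},{"offset":[0,-0.07,0],"twist":0.22,"hand":-0.5},{"offset":[0,-0.1,0],"twist":0.33,"hand":-0.5},{"offset":[0,-0.14,0],"twist":0.44,"hand":-0.5},{"offset":[0,-0.18,0],"twist":0.55,"hand":-0.5}]' 40
python3 -m handwheel '[{"offset":[0,-0.04,0],"twist":0.11,"hand":-0.5},{"offset":[0,-0.07,0],"twist":0.22,"hand":-0.5},{"offset":[0,-0.1,0],"twist":0.33,"hand":-0.5},{"offset":[0,-0.14,0],"twist":0.44,"hand":-0.5},{"offset":[0,-0.18,0],"twist":0.55,"hand":-0.5}]' 40
python3 go.py .5478 .0858 .097
```

```text
t: 6.97
tcp_pos: [0.5456, 0.0856, 0.1034]
orientation: [[-0.953, -0.019, -0.302], [0.302, 0.004, -0.953], [0.02, -1.0, 0.002]]
contact_force: [-0.9, 0.3, 0.4]
width: 0.0451
t: 7.38
tcp_pos: [0.5452, 0.0861, 0.1052]
orientation: [[-0.653, -0.02, -0.757], [0.757, 0.005, -0.653], [0.017, -1.0, 0.012]]
contact_force: [-0.9, 2.8, 0.3]
width: 0.0448
t 7.3833 p [0.5452 0.0861 0.1052] j6 137.39016165535082 F [-0.8749  2.7726  0.3196] T [0.2432 0.1306 0.0678] w 0.0448
az jaw -139.24238640851178 tool y [-0.0201  0.0054 -0.9998]
cm in tool [-0.2022  0.8119 -0.1873]
```

```bash
python3 -m handwheel '[{"offset":[0,-0.03,0],"twist":0.08,"hand":-0.5},{"offset":[0,-0.06,0],"twist":0.16,"hand":-0.5},{"offset":[0,-0.09,0],"twist":0.24,"hand":-0.5},{"offset":[0,-0.11,0],"twist":0.32,"hand":-0.5},{"offset":[0,-0.13,0],"twist":0.35,"hand":-0.5}]' 40
python3 go.py .5478 .0858 .097
python3 -m handwheel '[{"offset":[0,-0.08,0],"twist":0,"hand":-0.5},{"offset":[0,-0.16,0],"twist":0,"hand":-0.5},{"offset":[0,-0.24,0],"twist":0,"hand":-0.5},{"offset":[0,-0.32,0],"twist":0,"hand":-0.5},{"offset":[0,-0.4,0],"twist":0,"hand":-0.5}]' 40
python3 go.py .5478 .0858 .097
```

```text
t: 7.8
tcp_pos: [0.5453, 0.0863, 0.1065]
orientation: [[-0.353, -0.02, -0.936], [0.936, 0.006, -0.353], [0.012, -1.0, 0.017]]
contact_force: [-0.4, 0.9, -0.3]
width: 0.045
t 7.8 p [0.5453 0.0863 0.1065] j6 157.48783786274763 F [-0.419   0.8779 -0.264 ] T [ 0.0856 -0.0439 -0.0032] w 0.045
az jaw -159.3444322035363 tool y [-0.02    0.0058 -0.9998]
cm in tool [-0.1469  0.9434 -0.2362]
t: 8.22
tcp_pos: [0.5453, 0.0862, 0.1105]
orientation: [[-0.353, -0.02, -0.935], [0.935, 0.006, -0.353], [0.013, -1.0, 0.017]]
contact_force: [0.0, -0.4, -2.2]
width: 0.0453
t 8.2167 p [0.5453 0.0862 0.1105] j6 157.4477856582652 F [ 0.0174 -0.4171 -2.2188] T [ 0.0213 -0.0364 -0.002 ] w 0.0453
az jaw -159.30593954430506 tool y [-0.0201  0.0058 -0.9998]
cm in tool [-0.1446  1.3466 -0.2411]
```

It is free: it rose 4 mm with only about 2 N on the wrist. I lift slowly past the stud.

```bash
python3 -m handwheel '[{"offset":[0,-0.4,0],"twist":0,"hand":-0.5},{"offset":[0,-0.8,0],"twist":0,"hand":-0.5},{"offset":[0,-1.2,0],"twist":0,"hand":-0.5},{"offset":[0,-1.6,0],"twist":0,"hand":-0.5},{"offset":[0,-2,0],"twist":0,"hand":-0.5}]' 40
python3 -m handwheel '[{"offset":[0,-1,0],"twist":0,"hand":-0.5},{"offset":[0,-2.2,0],"twist":0,"hand":-0.5},{"offset":[0,-3.4,0],"twist":0,"hand":-0.5},{"offset":[0,-4.6,0],"twist":0,"hand":-0.5},{"offset":[0,-5.8,0],"twist":0,"hand":-0.5}]' 40
python3 -m handwheel '[{"offset":[0,-1.2,0],"twist":0,"hand":-0.5},{"offset":[0,-2.4,0],"twist":0,"hand":-0.5},{"offset":[0,-3.5,0],"twist":0,"hand":-0.5},{"offset":[0,-4.5,0],"twist":0,"hand":-0.5},{"offset":[0,-5,0],"twist":0,"hand":-0.5}]' 40
python3 -m handwheel '[{"offset":[0,0,0],"twist":0,"hand":-0.5},{"offset":[0,0,0],"twist":0,"hand":-0.5},{"offset":[0,0,0],"twist":0,"hand":-0.5},{"offset":[0,0,0],"twist":0,"hand":-0.5},{"offset":[0,0,0],"twist":0,"hand":-0.5}]' 40
python3 go.py .5478 .0858 .097
python3 - <<'E'
from h import *
for n in("side","top"):cv2.imwrite(f"pics/{n}4.png",r.get_image(n))
s=cv2.imread("pics/side4.png")[110:270,250:410]; t=cv2.imread("pics/top4.png")[130:290,200:360]
cv2.imwrite("pics/crop4.png",np.hstack([cv2.resize(s,(400,400)),cv2.resize(t,(400,400))]))
E
```

```text
t: 8.63
tcp_pos: [0.5458, 0.0862, 0.1312]
orientation: [[-0.353, -0.02, -0.935], [0.935, 0.006, -0.353], [0.012, -1.0, 0.016]]
contact_force: [1.0, -0.4, -0.4]
width: 0.0449
t: 9.05
tcp_pos: [0.5473, 0.0858, 0.1911]
orientation: [[-0.353, -0.018, -0.935], [0.935, 0.006, -0.353], [0.012, -1.0, 0.015]]
contact_force: [-0.1, 0.8, -0.8]
width: 0.0452
t: 9.47
tcp_pos: [0.5489, 0.0855, 0.2432]
orientation: [[-0.353, -0.016, -0.935], [0.935, 0.006, -0.353], [0.011, -1.0, 0.013]]
contact_force: [0.8, -1.5, -1.1]
width: 0.0448
t: 9.88
tcp_pos: [0.5484, 0.0855, 0.2422]
orientation: [[-0.353, -0.018, -0.935], [0.935, 0.006, -0.353], [0.012, -1.0, 0.014]]
contact_force: [0.4, -1.0, -1.0]
width: 0.0446
t 9.8833 p [0.5484 0.0855 0.2422] j6 157.4611816351635 F [ 0.4465 -0.9536 -0.9951] T [0.0005 0.0369 0.0131] w 0.0446
az jaw -159.2977865387859 tool y [-0.0176  0.0058 -0.9998]
cm in tool [-0.121  14.5236 -0.1607]
```

View pics/crop4.png

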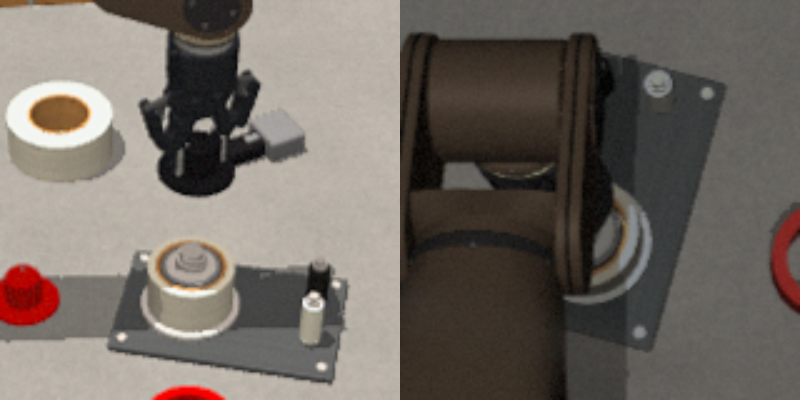

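View pics/side4.png

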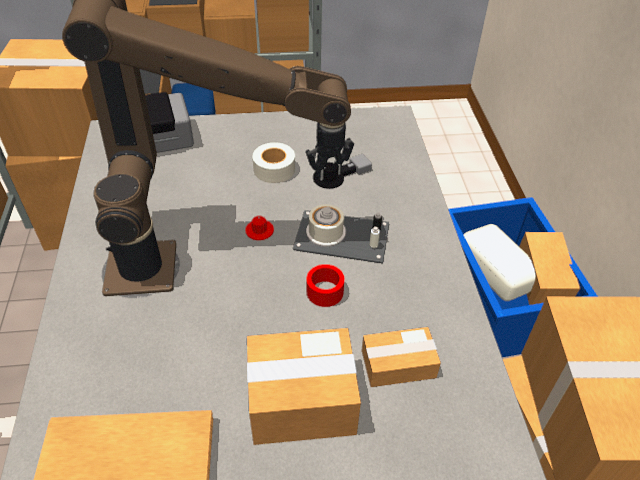

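The cap hangs in the gripper (side crop, flange at (197,172)). The hub, stud and roll stay behind at (192,265). I check the height, the level and whether the roll moved.

Run:
```python
from h import *
for z in(.20,.2285):print(z,px("side",(.5484,.0855,z)))
im=cv2.imread("pics/side4.png");g=im.max(2)
for v in range(170,192,2):
    u=np.where(g[v,300:350]<80)[0]+300
    print(v,u.min() if len(u) else None,u.max() if len(u) else None)
R=np.array(r.get_state()["orientation"]);print("tilt deg",np.degrees(np.arccos(-R[2,1])))
a=cv2.imread("pics/side0.png");d=cv2.absdiff(a,im).max(2)
for nm,(x0,y0,x1,y1) in dict(roll=(300,225,355,246),scan=(325,150,345,182),newroll=(250,140,300,185),redcap=(243,214,277,240),redroll=(303,262,348,308),parcel=(360,325,442,388)).items():
    print(nm,(d[y0:y1,x0:x1]>60).mean().round(3))
```

```text
0.2 [327.401  184.8733]
0.2285 [327.6522 177.1257]
170 316 349
172 315 349
174 314 349
176 313 343
178 313 343
180 314 343
182 315 342
184 317 341
186 320 338
188 329 330
190 None None
tilt deg 1.0339893534498747
roll 0.05
scan 0.622
newroll 0.0
redcap 0.517
redroll 0.009
parcel 0.0
```

Run:
```python
from workcell import r
print(r.job_done()); s=r.get_state(); print(s["t"],s["tcp_pos"],s["width"],s["contact_force"])
```

```text
the job is handed in; nothing more can be done
None
the job is handed in; nothing more can be done
```

The retaining cap is off the hub, and I handed the job in with it still held in the gripper, about 9.9 s into the 54 s limit. The thread was left-handed: counter-clockwise it came up tight (1.7 N m within 0.2 rad), so I turned it clockwise until free, about 2.9 rad from the tight stop.

My last checks, made just before handing in:
- **Height:** the cap's underside is about 14 cm above where it sat, by both the side picture and the tool's rise.
- **Level:** the tool reads 1.0° of tilt, and the flange looks level in the picture.
- **Grip and force:** the fingers are 45 mm apart on the grip, and the wrist force is only about 1 N. The highest I read was under 8 N.
- **Old roll:** it is still down on the hub, with its outline at the same pixels as at the start.
- **Rest of the bench:** before and after pictures show no change at the new roll or the parcel, and almost none (0.9 % of pixels) at the red roll.

The comparison did flag a difference at the scanner and the red cap. I put this down to the gripper standing in front of the scanner and the arm's shadow moving over the red cap. Both look in place by eye, but I did not measure them separately.

The state could not be read after handing in, so nothing was checked after that point.

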